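# Turn the sanding block and press it home in its tray

### The job

Put the cork sanding block away: take it from the rack where it stands on edge, lay it leaning in the V-shaped rest and let go, take it again so that it can lie flat with its abrasive face down, and press it fully home into the pocket of the tool tray until its top is level and flush with the tray. Leave the paint pots and the spring clamp where they are.

Things in the scene. Friction and masses are not known exactly. Their poses are not given: they have to be found in the camera images.
- sanding_block: Loose cork block, 56 mm wide (own x), 96 long (own y), 27 thick (own z), 0.05-0.12 kg. Origin at the centre of the abrasive face (thin darker reddish sheet on one broad face); own z points from it to the plain cork face; block centre 14 mm up own z. Starts on a long narrow edge in the rack, own x up, thickness across the slot; the abrasive face may look any way.
- edge_rack: Fixed light-wood rack, 110 x 60 mm, in which the block stands (a second block lying flat farther back is not meant). Origin at the centre of the underside. Slot along own x, 31 mm wide, floor 6 mm above the table, walls 9 mm thick and up to 21 mm above the table; the block's top edge is 62 mm above the table. May be turned any way.
- turning_rest: Fixed plywood V rest, foot 100 x 90 x 6 mm with two V-notched plates 8 mm thick, centred 37 mm either side of the middle (66 mm gap for fingers). Origin at the centre of the underside. Trough along own x; slopes rise at 45 degrees to own +y and -y from 35 to 63 mm above the table, each 40 mm long. The block lies in it at 45 degrees, a long edge at the bottom.
- trough (a point): Bottom line of the V of the rest, at its middle, 35 mm above the table; x along the trough, z up.
- tool_tray: Fixed grey tray, 112 (own x) x 150 (own y) x 32 mm high. Pocket in its middle 60 mm along own x, 100 along own y, 26 deep; no room for fingers in it. Origin at the centre of the underside. A rounded sprung strip stands 4 mm out of each long wall, from about 9 mm below the rim: the block stops on them under its own weight and must be pushed past with 5 to 15 N at its middle.
- pocket_floor (a point): Centre of the floor of the pocket, 26 mm below the tray's top face; x across the pocket, y along it, z up. When home the block's origin lies here within the tolerances. Behind the work, from about x = 0.62 m, stands a fixed model landscape with card buildings up to 170 mm high: carry over or round them.
- pot_blue: Small blue paint pot, 39 mm across, 40 mm high, loose; origin at the centre of its underside. Bystander.
- pot_white: Small white paint pot, 39 mm across, 40 mm high, loose; origin at the centre of its underside. Bystander.
- pot_ochre: Small ochre paint pot, 39 mm across, 40 mm high, loose; origin at the centre of its underside. Bystander.
- spring_clamp_1: Orange spring clamp lying flat, 100 x 40 x 18 mm, loose; origin under its middle. Bystander.

How it is judged:
By the outcome, as a careful person would: the job done as asked, in the order asked, and still so for the second after the job is handed in, with the robot touching nothing.
It also fails if it takes over 72 s, if anything falls off the work surface, if the arm or the gripper's body presses on something with over 40 N, if the wrist force passes 120 N, or if a joint passes its speed limit or range.

### The arm

A 6-joint arm with a two-finger parallel gripper is mounted at the origin on a cart in front of the work surface, level with it; the furniture and walls round the work are solid. World frame = base frame: x ahead of the robot, y to its left, z up, the work surface at z = 0. Lengths are in m, angles in rad, forces in N, time in s.
With the tool pointing down it reaches from about 0.325 to 0.775 m from the base axis. Payload 5.5 kg.
Tool frame: the origin (TCP) lies at the very end of the fingers, on their centre line; the grasp point (between the pads) lies 19 mm behind it; z points along the fingers, y is the line along which they close (so a half turn about z gives the same grasp; the last joint's range is limited). The gripper opens to 88 mm and grips with 3 to 60 N. Pads are 20 mm wide; open, the fingers measure 115 mm over their backs; the gripper's body (75 mm by 178 mm) begins 61 mm behind the grasp point.
Start: joints at [1.073, 0.091, 1.231, -0, 1.82, -0.057], TCP at [0.256, 0.543, 0.223] pointing down, gripper open.
Joint ranges: [-2.87, 2.87], [-0.86, 2.18], [0.17, 2.46], [-1.51, 4.65], [0.06, 2.69], [-2.65, 2.65]. Speed limits (rad/s): [2.57, 2.57, 3.01, 3.14, 3.14, 3.14].

### API

Orientations are given as [roll, pitch, yaw] about the fixed x, y, z axes, in that order (R = Rz(yaw) Ry(pitch) Rx(roll)).
In Python, from plant import env gives the robot as it stands. The module is installed in compiled form; this text tells all that it offers.
- The arm moves only by the tool drive_tool, never from a script. Its argument "increments" is text: rows parted by semicolons, each of 7 numbers parted by spaces: the turn, a rotation vector about the tool's x, y, z normalised to -1 to 1, where 1 is 90 degrees, then the shift along the tool's x, y, z normalised to -1 to 1, where 1 is 0.5 m, then the finger opening in mm, from 0 to 87.8. A call has 1 to 8 rows; each row is the pose to reach, as a shift and turn from the pose commanded when the call began, along the tool's axes at that moment; what a row does not reach only later rows make up. A row lasts 1/10 s, in which the tool goes at most 50 mm and 8.59 degrees, less where a joint would pass 70% of its speed; a pose out of reach is approached as far as the arm can. A call with a number of a shift or a turn outside -1 to 1 is refused whole. A call with a gripper value outside its range is refused whole. The fingers move at their own pace and stop on an object; "newtons" is the grip in N (left out, the last holds). Time passes only in rows, so rows that repeat a pose let the fingers close. It gives the time, the measured TCP pose, the force, the opening and the grip force at its end, in the units of the state.
- env.get_obs(): the state, without advancing time (a new reading comes with each control period).
- env.capture(name): name is "side" or "top"; returns a dict with "img" (480x640x3 uint8, red, green, blue), "K" (3x3 intrinsics, pixels), "world_to_cam" (4x4, takes a point from world to camera coordinates). Camera axes: x right, y down, z forward; pixel columns grow to the right and rows downward; lengths in m; the calibration is good to about 2 mm. A picture is of the moment at which its call begins. There is no depth.
- env.finish_job(): hands the job in; it is judged then, once.
The state is a dict: "t": time; "q": joint angles; "joint_vel": joint speeds; "joint_torque": joint torques, N m; "tool_pos": TCP position; "tool_rot": TCP orientation; "wrist_force": force on the tool from outside, world axes, zero at the start; "wrist_torque": the same for the moment, N m; "opening": finger opening in m; "finger_force": force on a finger pad.
Only numpy, scipy, OpenCV 4.12 (cv2) and the standard library are available. Lean on these libraries where they do the work, as an engineer would, in place of code of your own. Each camera call takes 0.05 s, during which the arm holds its last target. There are 200 camera calls.

## Working session

There is one attempt and no reset: what is moved stays moved. The work goes in short steps, Python scripts to look and compute and a tool call to move; the robot and the scene stay as the last step left them, time stands still between calls to the robot, and variables do not carry over. Pictures are saved under pics/ and viewed, at most 10 in all, crops included, and the job is handed in when it is done.

Besides the shell and the picture viewer there is one more tool, called after "Request:" as name(argument=value, ...), one argument or row to a line, values as JSON. drive_tool: Moves the arm, as the interface text tells. Its arguments: {"type":"object","properties":{"increments":{"type":"string"},"newtons":{"type":"number"}},"required":["increments"]}

```bash
mkdir -p pics
python3 - <<'E'
from plant import env
import cv2,numpy as np
for n in("top","side"):
    c=env.capture(n); cv2.imwrite(f"pics/{n}0.png",c["img"][:,:,::-1]); print(n,c["K"].tolist(),np.round(c["world_to_cam"],4).tolist())
o=env.get_obs();print(o)
E
```

```text
top [[451.6652787359745, 0.0, 316.38262631103794], [0.0, 451.6652787359745, 242.7922332310666], [0.0, 0.0, 1.0]] [[0.0064, -1.0, -0.0069, 0.0087], [-0.9838, -0.0051, -0.1793, 0.5121], [0.1792, 0.0079, -0.9838, 1.1243], [0.0, 0.0, 0.0, 1.0]]
side [[442.699824487785, 0.0, 317.2222531265445], [0.0, 442.699824487785, 232.2531260006333], [0.0, 0.0, 1.0]] [[0.8861, -0.4635, -0.0045, -0.4515], [-0.2842, -0.5355, -0.7953, 0.1939], [0.3662, 0.706, -0.6062, 0.7294], [0.0, 0.0, 0.0, 1.0]]
{'t': 0.1, 'q': array([ 1.07330615e+00,  9.17572244e-02,  1.23171903e+00,  4.70854547e-06,
        1.81980828e+00, -5.67360947e-02]), 'joint_vel': array([ 1.19216296e-03,  7.77094655e-05, -1.23006489e-03, -1.11201289e-03,
       -1.27129600e-03, -2.76189890e-03]), 'joint_torque': array([ 3.09953655e-03, -4.47853696e+01, -4.07571423e+01,  6.98991003e-02,
        2.82829092e-02, -1.05032498e-04]), 'tool_pos': array([0.25586941, 0.54242175, 0.22166195]), 'tool_rot': array([-3.13990375e+00, -1.00497397e-04,  2.70083964e+00]), 'wrist_force': array([-0.09617549,  0.28207109,  0.29058965]), 'wrist_torque': array([-0.02916312, -0.03013728, -0.03994291]), 'finger_force': 0.0, 'opening': 0.08792762015057384}
```

View pics/top0.png

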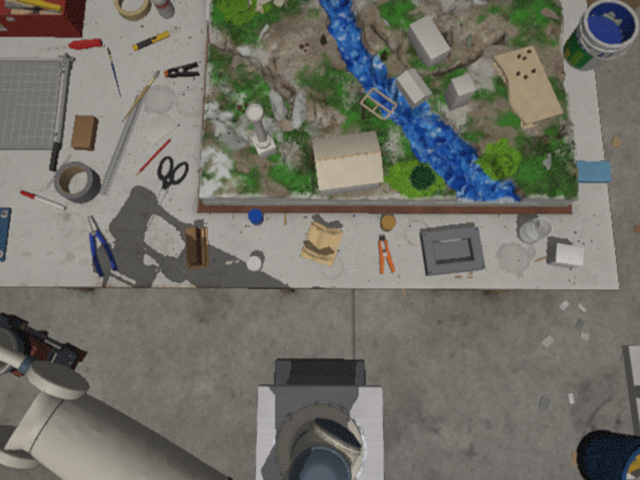

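View pics/side0.png

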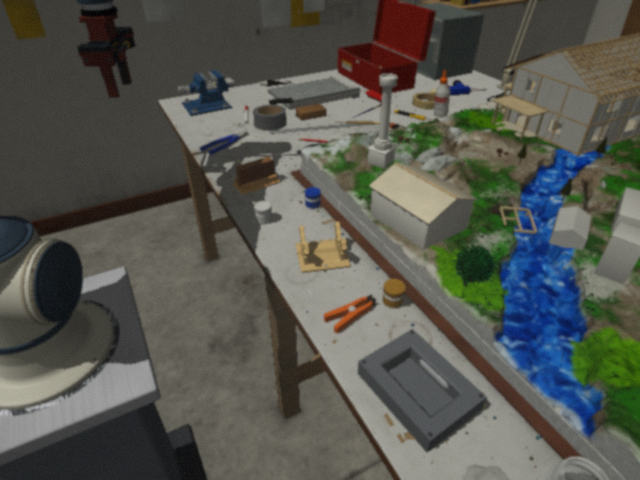

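Run:
```python
import cv2,numpy as np
t=cv2.imread("pics/top0.png");s=cv2.imread("pics/side0.png")
f=lambda im,x,y:cv2.resize(im[y:y+60,x:x+80],None,fx=5,fy=5,interpolation=cv2.INTER_CUBIC)
g=lambda a,b,c,d:np.vstack([np.hstack([a,b]),np.hstack([c,d])])
cv2.imwrite("pics/crops.png",g(f(t,160,218),f(t,282,212),f(t,412,220),f(s,220,150)))
```

```text
(no output)
```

View pics/crops.png

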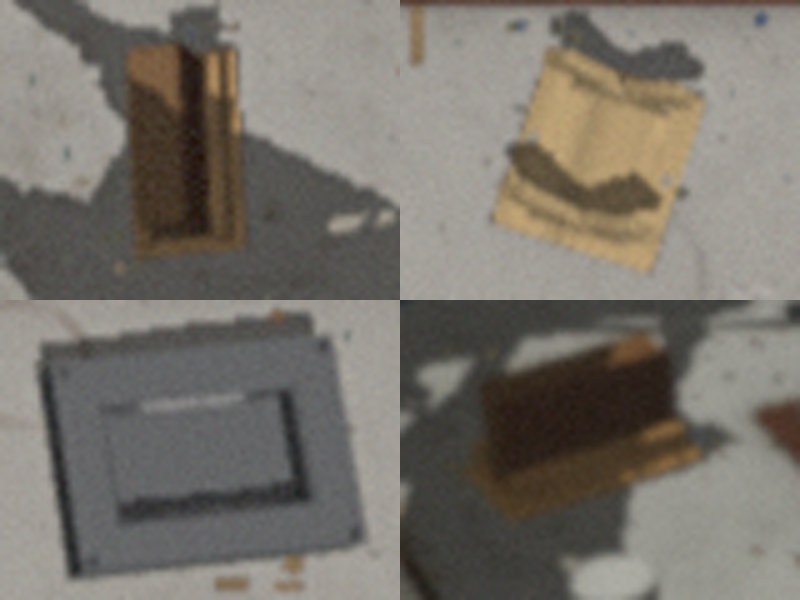

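```bash
cat > h.py <<'E'
import numpy as np,cv2
from scipy.spatial.transform import Rotation as R
CAL={"top":(np.array([[451.665,0,316.383],[0,451.665,242.792],[0,0,1]]),np.array([[0.0064,-1.0,-0.0069,0.0087],[-0.9838,-0.0051,-0.1793,0.5121],[0.1792,0.0079,-0.9838,1.1243]])),
"side":(np.array([[442.7,0,317.222],[0,442.7,232.253],[0,0,1]]),np.array([[0.8861,-0.4635,-0.0045,-0.4515],[-0.2842,-0.5355,-0.7953,0.1939],[0.3662,0.706,-0.6062,0.7294]]))}
def back(n,uv,z):
    K,M=CAL[n];A=M[:,:3].T;c=-A@M[:,3];d=A@np.linalg.inv(K)@[uv[0],uv[1],1];return c+d*(z-c[2])/d[2]
def proj(n,P):
    K,M=CAL[n];p=(np.atleast_2d(P)@M[:,:3].T+M[:,3])@K.T;return p[:,:2]/p[:,2:]
def wire(im,n,P,x,y,yaw,E,col,off,s):
    P=np.asarray(P,float)@R.from_euler("z",yaw).as_matrix().T+[x,y,0]
    q=((proj(n,P)-off+.5)*s).astype(int)
    for a,b in E: cv2.line(im,tuple(map(int,q[a])),tuple(map(int,q[b])),col,1)
def box(lx,ly,z0,z1,cx=0,cy=0):
    P=[[cx+sx*lx/2,cy+sy*ly/2,z] for z in(z0,z1) for sx,sy in((-1,-1),(1,-1),(1,1),(-1,1))]
    return P,[(i,(i+1)%4) for i in range(4)]+[(4+i,4+(i+1)%4) for i in range(4)]+[(i,i+4) for i in range(4)]
E
python3 - <<'E'
from h import *
for n in CAL: M=CAL[n][1];print(n,-M[:,:3].T@M[:,3])
def t(o,pts,z):
    r=np.array([back("top",(o[0]+a/5,o[1]+b/5),z) for a,b in pts]);print(np.round(r,4).tolist(),r.mean(0).round(4),[round(float(np.linalg.norm(r[i]-r[i-1])),4) for i in range(len(r))]);return r
print("tray");t((412,220),[(47,60),(328,37),(366,243),(80,273)],.032)
print("rest");t((282,212),[(147,47),(305,95),(250,272),(92,222)],.006)
print("rack");t((160,218),[(237,47),(245,245),(135,257)],.021);
print("block top");t((160,218),[(127,47),(180,47),(190,238),(135,245)],.062)
print("pots");print(back("top",(256,215),.04),back("top",(255,259),.04),back("top",(388,220),.04))
im=cv2.imread("pics/side0.png");
print("face",im[160:185,238:0 or 262].reshape(-1,3).mean(0), im[172,320-80:262:5].tolist(), "lit",im[160,345-0:350].tolist())
E
```

```text
top [0.30227374 0.00242974 1.1979659 ]
side [ 0.18807425 -0.6203932   0.5943392 ]
tray
[[0.5449, -0.2644, 0.032], [0.558, -0.4126, 0.032], [0.449, -0.4259, 0.032], [0.4325, -0.2774, 0.032]] [ 0.4961 -0.3451  0.032 ] [0.1132, 0.1488, 0.1099, 0.1494]
rest
[[0.5782, 0.0259, 0.006], [0.5521, -0.0595, 0.006], [0.4559, -0.0299, 0.006], [0.4823, 0.0544, 0.006]] [ 0.5171 -0.0023  0.006 ] [0.1001, 0.0893, 0.1007, 0.0884]
rack
[[0.5569, 0.3031, 0.021], [0.4506, 0.2936, 0.021], [0.4439, 0.3512, 0.021]] [0.4838 0.316  0.021 ] [0.1228, 0.1068, 0.0579]
block top
[[0.5478, 0.3495, 0.062], [0.5479, 0.3221, 0.062], [0.4488, 0.3116, 0.062], [0.4451, 0.3394, 0.062]] [0.4974 0.3306 0.062 ] [0.1032, 0.0274, 0.0997, 0.028]
pots
[0.58690228 0.17150976 0.04      ] [0.46968551 0.17053709 0.04      ] [ 0.57503132 -0.17604479  0.04      ]
face [34.525 43.69  54.81 ] [[23, 29, 42], [26, 31, 44], [21, 26, 42], [25, 33, 44], [28, 32, 44]] lit [[54, 83, 73], [68, 89, 89], [73, 91, 97], [70, 86, 94], [73, 87, 94]]
```

```bash
cat >> h.py <<'E'
def down(yaw): return R.from_euler("xyz",[np.pi,0,yaw])
def inc(o,p,Rt):
    Rc=R.from_euler("xyz",o["tool_rot"]);rv=(Rc.inv()*Rt).as_rotvec()/(np.pi/2);s=Rc.inv().apply(np.array(p)-o["tool_pos"])/.5
    print("INC",*np.round(rv,3),*np.round(s,4)," rows>=",max(np.linalg.norm(rv)*90/8.59,np.linalg.norm(s)*10).round(1))
def ik(q1,a,Rt,q6ref=0):
    # wrist angles for guess of q1 and a=q2+q3
    W=(R.from_euler("z",q1)*R.from_euler("y",a)).inv()*Rt*R.from_euler("z",-np.pi/2)
    return W.as_euler("ZYZ")
E
python3 - <<'E'
from h import *; from plant import env
o=env.get_obs(); print(ik(o["q"][0],o["q"][1]+o["q"][2],R.from_euler("xyz",o["tool_rot"])))
inc(o,[.497,.331,.16],down(.095+np.pi))
yr=-.294
for fl in(0,np.pi):
  for t in(-1,1):
    # tilt about trough axis (world) by t*45deg
    ax=np.array([np.cos(yr),np.sin(yr),0])
    Rt=R.from_rotvec(ax*t*np.pi/4)*down(yr+fl)
    for a in(1.2,1.7): print(fl,t,a,ik(0+.12*t*-1,a,Rt).round(2), "toolz",Rt.apply([0,0,1]).round(2))
E
```

```text
[ 4.70854547e-06  1.81980828e+00 -5.67360947e-02]
INC -0.001 -0.0 -0.341 -0.6166 -0.1765 0.1236  rows>= 6.5
0 -1 1.2 [-0.86  2.12  1.58] toolz [-0.2  -0.68 -0.71]
0 -1 1.7 [-0.72  1.76  1.96] toolz [-0.2  -0.68 -0.71]
0 1 1.2 [0.78 1.71 1.95] toolz [ 0.2   0.68 -0.71]
0 1 1.7 [0.79 1.36 1.6 ] toolz [ 0.2   0.68 -0.71]
3.141592653589793 -1 1.2 [-0.86  2.12 -1.56] toolz [-0.2  -0.68 -0.71]
3.141592653589793 -1 1.7 [-0.72  1.76 -1.18] toolz [-0.2  -0.68 -0.71]
3.141592653589793 1 1.2 [ 0.78  1.71 -1.19] toolz [ 0.2   0.68 -0.71]
3.141592653589793 1 1.7 [ 0.79  1.36 -1.54] toolz [ 0.2   0.68 -0.71]
```

Request:
drive_tool(
  increments="0 0 -0.341 -0.6166 -0.1765 0.1236 87; 0 0 -0.341 -0.6166 -0.1765 0.1236 87; 0 0 -0.341 -0.6166 -0.1765 0.1236 87; 0 0 -0.341 -0.6166 -0.1765 0.1236 60; 0 0 -0.341 -0.6166 -0.1765 0.1236 60; 0 0 -0.341 -0.6166 -0.1765 0.1236 60; 0 0 -0.341 -0.6166 -0.1765 0.1236 60; 0 0 -0.341 -0.6166 -0.1765 0.1236 60",
)

```text
t: 0.9
tool_pos: [0.4994, 0.3275, 0.1583]
tool_rot: [-3.139, -0.003, -3.052]
wrist_force: [-0.4, -0.6, -0.9]
opening: 0.0602
finger_force: 0.0
```

```bash
cat > snap.py <<'E'
from h import *; from plant import env; import sys
# usage: snap.py out  view x y w h  view x y w h ; overlays optional
def snap(out,tiles,ov=[],W=400,H=300):
    ims={};res=[]
    for n,x,y,w,h in tiles:
        if n not in ims: ims[n]=env.capture(n)["img"][:,:,::-1].copy()
        s=W/w;t=cv2.resize(ims[n][y:y+h,x:x+w],(W,int(h*s)),interpolation=cv2.INTER_CUBIC)
        for P,E,cx,cy,yaw,col in ov: wire(t,n,P,cx,cy,yaw,E,col,np.array([x,y]),s)
        res.append(t)
    res=[np.hstack(res[i:i+2]) for i in range(0,len(res),2)]
    cv2.imwrite(out,np.vstack(res)); return ims
E
python3 - <<'E'
from snap import *
o=env.get_obs();print(o["t"],o["tool_pos"],o["tool_rot"],o["q"])
fo=(*box(.1,.09,0,.006),.517,-.0023,-.294,(0,255,0))
def vp(cx):
    pr=[(-.028,.063),(0,.035),(.028,.063)]
    return [[cx+d,y,z] for d in(-.004,.004) for y,z in pr],[(0,1),(1,2),(3,4),(4,5)]
ov=[fo]+[(*vp(c),.517,-.0023,-.294,(255,0,0)) for c in(-.037,.037)]
ov+=[(*box(.112,.15,0,.032),.496,-.345,.1,(0,255,0)),(*box(.06,.1,.006,.032),.496,-.345,.1,(0,0,255))]
ov+=[(*box(.11,.06,0,.006),.501,.328,.092,(0,255,0)),(*box(.096,.027,.006,.062),.501,.328,.092,(255,0,0))]
snap("pics/a.png",[("side",220,150,80,60),("side",282,210,80,60),("side",340,310,160,120),("top",160,218,80,60)],ov)
E
```

```text
0.9 [0.49935122 0.32751207 0.15834325] [-3.13878201e+00 -2.62478808e-03 -3.05223483e+00] [ 5.24373944e-01  8.33416223e-02  1.35240602e+00 -1.45669209e-03
  1.70940966e+00 -1.13598260e+00]
```

View pics/a.png

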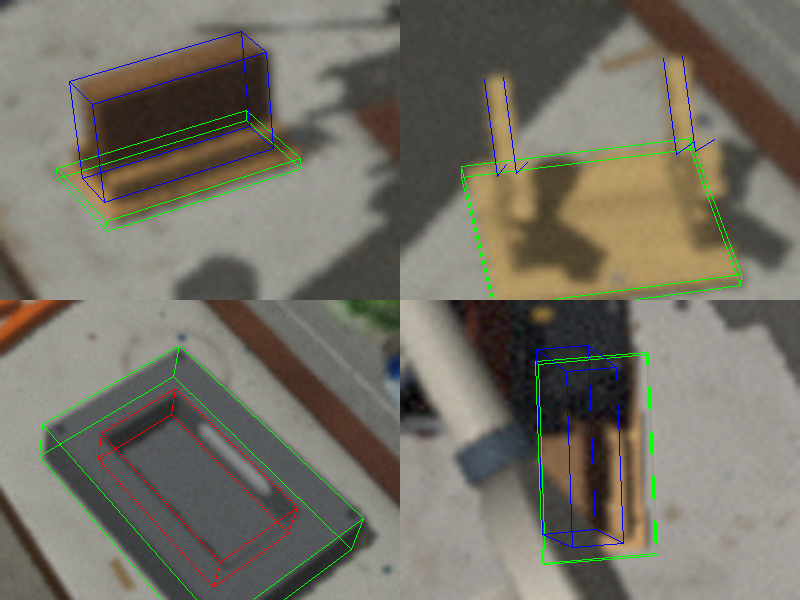

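Request:
drive_tool(
  increments="0 0 0 0 0.005 0.08 60; 0 0 0 0 0.005 0.16 60; 0 0 0 0 0.005 0.22 60; 0 0 0 0 0.005 0.256 60; 0 0 0 0 0.005 0.256 60; 0 0 0 0 0.005 0.256 20; 0 0 0 0 0.005 0.256 20; 0 0 0 0 0.005 0.256 20",
  newtons=20,
)

```text
t: 1.8
tool_pos: [0.4977, 0.3347, 0.035]
tool_rot: [3.14, 0.003, -3.046]
wrist_force: [1.0, -0.7, 0.5]
opening: 0.0398
finger_force: 0.0
```

Request:
drive_tool(
  increments="0 0 0 0 0 0 20; 0 0 0 0 0 0 20;0 0 0 0 0 0 20;0 0 0 0 0 0 20",
)

```text
t: 2.2
tool_pos: [0.4974, 0.3339, 0.0338]
tool_rot: [3.141, 0.001, -3.047]
wrist_force: [-0.7, -1.2, 5.0]
opening: 0.0259
finger_force: 20.0
```

Request:
drive_tool(
  increments="0 0 0 0 0 -0.06 20; 0 0 0 0 0 -0.15 20; 0 0 0 0 0 -0.24 20; 0 0 0 0 0 -0.28 20; 0 0 0 0 0 -0.28 20",
)

```text
t: 2.7
tool_pos: [0.4983, 0.3346, 0.177]
tool_rot: [3.139, 0.006, -3.047]
wrist_force: [-0.2, 0.1, -1.2]
opening: 0.0259
finger_force: 20.0
```

```bash
cat >> h.py <<'E'
yr=-.294; ax=np.array([np.cos(yr),np.sin(yr),0])
RA=R.from_rotvec(ax*np.pi/4)*down(yr+np.pi)
E
python3 - <<'E'
from h import *; from plant import env
o=env.get_obs();print(o["tool_pos"],o["opening"],RA.as_euler("xyz"))
inc(o,[.514,-.012,.164],RA)
E
```

```text
[0.49827318 0.33460842 0.17697405] 0.02592898065582765 [ 2.35619449e+00 -2.22044605e-16  2.84759265e+00]
INC -0.491 -0.094 0.236 0.0345 -0.6932 0.0236  rows>= 6.9
```

Request:
drive_tool(
  increments="-0.491 -0.094 0.236 0.0345 -0.6932 0.0236 20; -0.491 -0.094 0.236 0.0345 -0.6932 0.0236 20; -0.491 -0.094 0.236 0.0345 -0.6932 0.0236 20; -0.491 -0.094 0.236 0.0345 -0.6932 0.0236 20; -0.491 -0.094 0.236 0.0345 -0.6932 0.0236 20; -0.491 -0.094 0.236 0.0345 -0.6932 0.0236 20; -0.491 -0.094 0.236 0.0345 -0.6932 0.0236 20; -0.491 -0.094 0.236 0.0345 -0.6932 0.0236 20",
)

```text
t: 3.5
tool_pos: [0.5117, -0.0182, 0.1565]
tool_rot: [2.361, -0.012, 2.838]
wrist_force: [-0.5, 0.6, -0.5]
opening: 0.0263
finger_force: 20.0
```

Request:
drive_tool(
  increments="0 0 0 0 0 0 20; 0 0 0 0 0 0 20",
)

```text
t: 3.7
tool_pos: [0.5122, -0.0118, 0.1599]
tool_rot: [2.36, -0.007, 2.848]
wrist_force: [0.7, -0.4, -1.2]
opening: 0.0257
finger_force: 20.0
```

Run:
```python
from snap import *
o=env.get_obs();print(o["t"],o["tool_pos"],o["tool_rot"],o["q"])
inc(o,[.514,-.012,.164],RA)
snap("pics/b.png",[("side",240,150,160,120),("top",260,170,120,90)])
```

```text
3.7 [ 0.512224   -0.01180394  0.15986921] [ 2.36040312 -0.00656873  2.84793392] [-0.57736872 -0.12975598  1.73980603  0.75469571  1.74523479 -1.79796914]
INC -0.003 -0.003 -0.003 -0.0035 0.0063 -0.0054  rows>= 0.1
```

View pics/b.png

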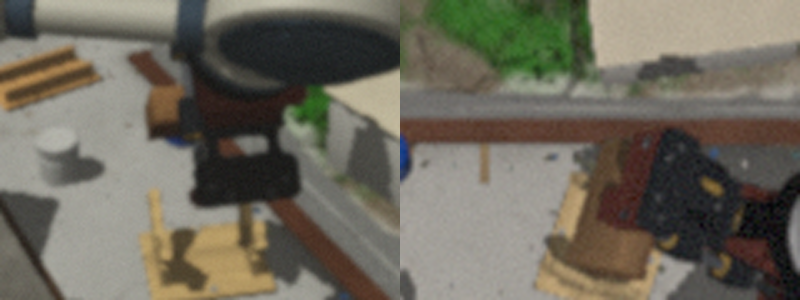

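Run:
```python
from snap import *
im=snap("pics/c.png",[("side",262,178,32,24),("top",310,205,40,30)])
a=cv2.imread("pics/c.png");cv2.imwrite("pics/c.png",np.clip(a*2.,0,255).astype(np.uint8))
```

```text
(no output)
```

View pics/c.png

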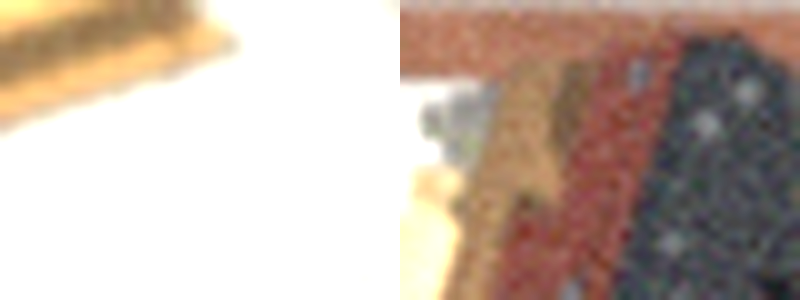

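Run:
```python
import cv2
c=cv2.imread("pics/c.png");print("cork up face x2",c[100:160,500:540].reshape(-1,3).mean(0))
s=cv2.imread("pics/side0.png").astype(float)
m=lambda im,x0,x1,y0,y1:im[y0:y1,x0:x1].reshape(-1,3).mean(0).round(1)
print("side face",m(s,243,266,231-60,237-60),m(s,240,270,168,176))
t=cv2.imread("pics/top0.png");print("top cork shade",m(t,189,195,240,262),"face",m(t,197,201,235,260))
a=cv2.imread("pics/a.png");print("a face",m(a,120,240,110,140),"a top edge",m(a,110,220,72,80))
```

```text
cork up face x2 [ 98.95083333 136.3925     175.54166667]
side face [24.  30.5 42.2] [24.9 31.5 43.3]
top cork shade [39.9 53.9 68.9] face [25.  32.2 44.9]
a face [29.9 45.5 46.8] a top edge [55.6 70.  94.3]
```

Run:
```python
from h import *; from plant import env
o=env.get_obs();print(o["tool_pos"])
inc(o,[.514,-.012,.085],RA);inc(o,[.514,-.012,.068],RA)
```

```text
[ 0.51248633 -0.01125583  0.16115877]
INC -0.003 -0.003 -0.001 -0.0039 -0.1075 0.1078  rows>= 1.5
INC -0.003 -0.003 -0.001 -0.0041 -0.1315 0.132  rows>= 1.9
```

Request:
drive_tool(
  increments="-0.003 -0.003 0 -0.004 -0.04 0.04 20; -0.003 -0.003 0 -0.004 -0.08 0.08 20; -0.003 -0.003 0 -0.004 -0.108 0.108 20; -0.003 -0.003 0 -0.004 -0.12 0.12 20; -0.003 -0.003 0 -0.004 -0.128 0.128 20; -0.003 -0.003 0 -0.004 -0.132 0.132 20; -0.003 -0.003 0 -0.004 -0.132 0.132 20; -0.003 -0.003 0 -0.004 -0.132 0.132 20",
)

```text
t: 4.7
tool_pos: [0.5145, -0.014, 0.0686]
tool_rot: [2.357, 0.0, 2.844]
wrist_force: [0.4, 0.4, -0.6]
opening: 0.0261
finger_force: 20.0
```

Request:
drive_tool(
  increments="0 0 0 0 -0.003 0.003 20; 0 0 0 0 -0.006 0.006 20; 0 0 0 0 -0.006 0.006 20",
)

```text
t: 5.0
tool_pos: [0.5146, -0.0135, 0.0646]
tool_rot: [2.355, 0.0, 2.844]
wrist_force: [1.9, 2.5, 4.6]
opening: 0.0255
finger_force: 20.0
```

Request:
drive_tool(
  increments="0 0 0 0 0 0 34; 0 0 0 0 0 0 40; 0 0 0 0 0 0 50; 0 0 0 0 0 0 60; 0 0 0 0 0 0 60; 0 0 0 0 0 0 60",
)

```text
t: 5.6
tool_pos: [0.5139, -0.0138, 0.0634]
tool_rot: [2.356, -0.001, 2.844]
wrist_force: [0.2, -0.6, 0.9]
opening: 0.0599
finger_force: 0.0
```

Run:
```python
from snap import *
o=env.get_obs();print(o["t"],o["tool_pos"],o["opening"],o["wrist_force"],o["finger_force"])
```

```text
5.6 [ 0.51392497 -0.0137886   0.06335688] 0.05992382288845243 [ 0.20922419 -0.6186163   0.90369981] 0.0
```

Request:
drive_tool(
  increments="0 0 0 0 0 -0.05 60; 0 0 0 0 0 -0.13 60; 0 0 0 0 0 -0.22 60; 0 0 0 0 0 -0.3 60; 0 0 0 0 0 -0.3 60",
)

```text
t: 6.1
tool_pos: [0.4839, -0.1187, 0.1736]
tool_rot: [2.36, 0.006, 2.841]
wrist_force: [-0.4, 0.1, -0.2]
opening: 0.0594
finger_force: 0.0
```

```bash
cat >> h.py <<'E'
RB=R.from_rotvec(-ax*np.pi/4)*down(yr+np.pi)
E
python3 - <<'E'
from snap import *
o=env.get_obs();print(o["t"],o["tool_pos"],RB.apply([0,0,1]))
inc(o,[.50,0.03,.26],RB)
# tilted block wire in world (lat,h)
P,E=box(.096,.056,0,.027); P=np.array(P)
Q=np.array([[x,(-(y+.028)+z)*.7071,.035+((y+.028)+z)*.7071] for x,y,z in P])
fo=[(*box(.1,.09,0,.006),.517,-.0023,yr,(0,255,0)),(Q,E,.517,-.0023,yr,(255,0,0))]
snap("pics/d.png",[("side",282,200,80,60),("top",282,212,80,60),("side",282,200,80,60),("top",282,212,80,60)],fo)
E
```

```text
6.1 [ 0.48388812 -0.11873346  0.17362762] [-0.20490746 -0.67676653 -0.70710678]
INC 0.998 0.004 -0.005 0.0563 0.3303 0.0841  rows>= 10.5
```

View pics/d.png

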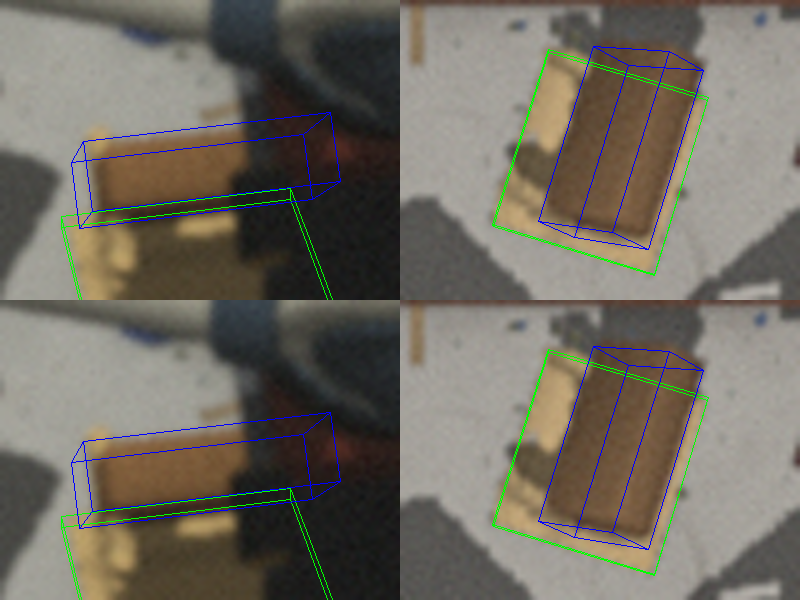

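Request:
drive_tool(
  increments="0.1 0 0 0.0563 0.3303 0.0841 80; 0.3 0 0 0.0563 0.3303 0.0841 80; 0.998 0.004 -0.005 0.0563 0.3303 0.0841 80; 0.998 0.004 -0.005 0.0563 0.3303 0.0841 80; 0.998 0.004 -0.005 0.0563 0.3303 0.0841 80; 0.998 0.004 -0.005 0.0563 0.3303 0.0841 80; 0.998 0.004 -0.005 0.0563 0.3303 0.0841 80; 0.998 0.004 -0.005 0.0563 0.3303 0.0841 80",
)

```text
t: 7.0
tool_pos: [0.4989, 0.0347, 0.2562]
tool_rot: [-2.727, -0.004, 2.853]
wrist_force: [0.5, 0.6, -0.9]
opening: 0.0804
finger_force: 0.0
```

Run:
```python
from h import *; from plant import env
o=env.get_obs();print(o["tool_pos"],o["q"])
inc(o,[.540,0.056,.18],RB)
```

```text
[0.49888497 0.03470806 0.25617539] [ 2.43630234e-01  5.96662558e-05  1.31750852e+00 -3.92599002e-01
  2.01540763e+00 -1.17602596e+00]
INC 0.236 -0.0 0.004 -0.0673 0.12 0.1133  rows>= 2.5
```

Request:
drive_tool(
  increments="0.236 0 0.004 -0.067 0.12 0.113 80; 0.236 0 0.004 -0.067 0.12 0.113 80; 0.236 0 0.004 -0.067 0.12 0.113 80; 0.236 0 0.004 -0.067 0.12 0.113 80; 0.236 0 0.004 -0.067 0.12 0.113 80; 0.236 0 0.004 -0.067 0.12 0.113 80",
)

```text
t: 7.6
tool_pos: [0.5405, 0.0546, 0.1834]
tool_rot: [-2.367, 0.003, 2.844]
wrist_force: [-0.2, 0.8, -0.4]
opening: 0.0802
finger_force: 0.0
```

Run:
```python
from h import *; from plant import env
o=env.get_obs();print(o["tool_pos"],o["q"])
d=np.array(RB.apply([0,0,1]))
g=np.array([.5193,-.0118,.066])
inc(o,g-.08*d,RB);inc(o,g-.03*d,RB);inc(o,g,RB)
```

```text
[0.54051893 0.05463601 0.18337645] [ 0.39060192  0.31061937  1.22814073 -0.65867505  2.05463769 -1.0601679 ]
INC 0.007 -0.0 -0.003 0.0024 0.0663 0.1053  rows>= 1.2
INC 0.007 -0.0 -0.003 0.0024 0.0652 0.2053  rows>= 2.2
INC 0.007 -0.0 -0.003 0.0023 0.0646 0.2653  rows>= 2.7
```

Request:
drive_tool(
  increments="0.007 0 -0.003 0.002 0.065 0.07 80; 0.007 0 -0.003 0.002 0.065 0.11 80; 0.007 0 -0.003 0.002 0.065 0.15 80; 0.007 0 -0.003 0.002 0.065 0.19 80; 0.007 0 -0.003 0.002 0.065 0.23 80; 0.007 0 -0.003 0.002 0.065 0.265 80; 0.007 0 -0.003 0.002 0.065 0.265 80; 0.007 0 -0.003 0.002 0.065 0.265 80",
)

```text
t: 8.4
tool_pos: [0.5193, -0.0121, 0.0661]
tool_rot: [-2.354, -0.001, 2.846]
wrist_force: [-0.6, 0.3, -0.4]
opening: 0.0799
finger_force: 0.0
```

Request:
drive_tool(
  increments="0 0 0 0 0 0 64; 0 0 0 0 0 0 60; 0 0 0 0 0 0 54; 0 0 0 0 0 0 50; 0 0 0 0 0 0 50; 0 0 0 0 0 0 50; 0 0 0 0 0 0 50",
  newtons=20,
)

```text
t: 9.1
tool_pos: [0.5189, -0.0125, 0.0653]
tool_rot: [-2.349, -0.003, 2.847]
wrist_force: [-1.6, -3.6, 5.6]
opening: 0.055
finger_force: 20.0
```

Request:
drive_tool(
  increments="0 0 0 0 0 -0.05 50; 0 0 0 0 0 -0.12 50; 0 0 0 0 0 -0.2 50; 0 0 0 0 0 -0.25 50; 0 0 0 0 0 -0.25 50",
)

```text
t: 9.6
tool_pos: [0.5463, 0.0755, 0.154]
tool_rot: [-2.355, -0.0, 2.851]
wrist_force: [0.7, 0.7, -1.6]
opening: 0.0551
finger_force: 19.9
```

Run:
```python
from h import *; from plant import env
o=env.get_obs();print(o["tool_pos"],o["q"])
inc(o,[.48,-.16,.20],down(1.671))
inc(o,[.496,-.345,.15],down(1.671))
```

```text
[0.54627531 0.07552245 0.15402934] [ 0.41931193  0.36754364  1.21627844 -0.64562263  2.0405894  -1.01628381]
INC -0.44 0.294 0.71 -0.0082 -0.4106 0.2815  rows>= 9.3
INC -0.44 0.294 0.71 -0.145 -0.5837 0.5965  rows>= 9.3
```

Request:
drive_tool(
  increments="-0.44 0.294 0.71 -0.0082 -0.4106 0.2815 50; -0.44 0.294 0.71 -0.0082 -0.4106 0.2815 50; -0.44 0.294 0.71 -0.0082 -0.4106 0.2815 50; -0.44 0.294 0.71 -0.0082 -0.4106 0.2815 50; -0.44 0.294 0.71 -0.0082 -0.4106 0.2815 50; -0.44 0.294 0.71 -0.0082 -0.4106 0.2815 50; -0.44 0.294 0.71 -0.0082 -0.4106 0.2815 50; -0.44 0.294 0.71 -0.0082 -0.4106 0.2815 50",
)

```text
t: 10.4
tool_pos: [0.4774, -0.1631, 0.1971]
tool_rot: [-3.039, 0.055, 1.818]
wrist_force: [-1.3, -0.3, -1.4]
opening: 0.0547
finger_force: 19.9
```

Run:
```python
from h import *; from plant import env
o=env.get_obs();print(o["tool_pos"],o["q"])
inc(o,[.496,-.345,.12],down(1.671))
```

```text
[ 0.47741072 -0.16309071  0.19711697] [-0.32607366 -0.11369127  1.48325885 -0.10547089  1.82774641 -0.59407042]
INC -0.063 0.04 0.091 -0.3528 -0.0347 0.1784  rows>= 4.0
```

Request:
drive_tool(
  increments="-0.063 0.04 0.091 -0.353 -0.035 0.178 50; -0.063 0.04 0.091 -0.353 -0.035 0.178 50; -0.063 0.04 0.091 -0.353 -0.035 0.178 50; -0.063 0.04 0.091 -0.353 -0.035 0.178 50; -0.063 0.04 0.091 -0.353 -0.035 0.178 50; -0.063 0.04 0.091 -0.353 -0.035 0.178 50; -0.063 0.04 0.091 -0.353 -0.035 0.178 50; -0.063 0.04 0.091 -0.353 -0.035 0.178 50",
)

```text
t: 11.2
tool_pos: [0.4983, -0.3433, 0.1231]
tool_rot: [-3.141, 0.003, 1.68]
wrist_force: [-0.4, 0.5, 0.5]
opening: 0.0551
finger_force: 19.9
```

Run:
```python
from snap import *
o=env.get_obs();print(o["t"],o["tool_pos"],o["tool_rot"],o["q"])
x,y=o["tool_pos"][:2];z=o["tool_pos"][2];yaw=o["tool_rot"][2]-np.pi/2
ov=[(*box(.112,.15,0,.032),.496,-.345,.1,(0,255,0)),(*box(.06,.1,.006,.032),.496,-.345,.1,(0,0,255)),(*box(.056,.096,z-.015,z+.012),x,y,yaw,(255,255,0))]
snap("pics/e.png",[("side",330,290,160,120),("top",412,205,80,60),("side",330,290,160,120),("top",412,205,80,60)],ov)
a=cv2.imread("pics/e.png")
```

```text
11.2 [ 0.49830275 -0.34330031  0.12309499] [-3.14139986  0.00325748  1.68036565] [-0.6580488   0.10572813  1.39095962 -0.00248429  1.64278134 -0.76779911]
```

View pics/e.png

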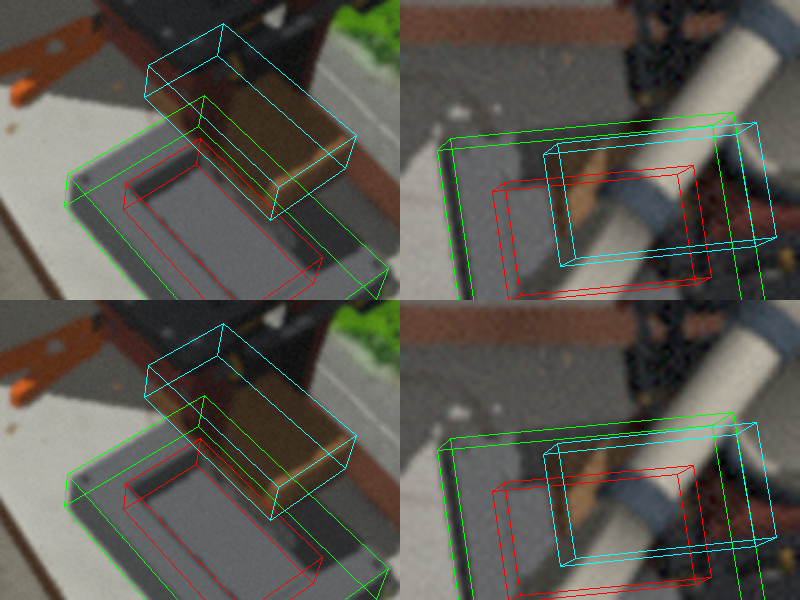

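```bash
cat > fit.py <<'E'
from h import *
from scipy.optimize import minimize
from scipy.ndimage import map_coordinates
def grad(im):
    g=cv2.GaussianBlur(cv2.cvtColor(im,cv2.COLOR_BGR2GRAY).astype(np.float32),(0,0),1.0)
    return np.hypot(cv2.Sobel(g,cv2.CV_32F,1,0),cv2.Sobel(g,cv2.CV_32F,0,1))
def fit(gs,segs,x0,free=(1,1,1)):
    # gs: {cam:grad}; segs: pairs of 3D points in own frame
    T=np.linspace(.04,.96,60)[:,None]
    S=np.vstack([np.array(a)*(1-T)+np.array(b)*T for a,b in segs])
    def f(v):
        P=S@R.from_euler("z",v[2]/20).as_matrix().T+[v[0]/1e3,v[1]/1e3,0]
        return -sum(map_coordinates(g,proj(n,P)[:,::-1].T,order=1).mean() for n,g in gs.items())
    best=None
    v0=np.array([x0[0]*1e3,x0[1]*1e3,x0[2]*20])
    for dx in(-3,0,3):
        for dy in(-3,0,3):
            r=minimize(f,v0+[dx,dy,0],method="Nelder-Mead",options=dict(initial_simplex=v0+[dx,dy,0]+np.array([[0,0,0],[2,0,0],[0,2,0],[0,0,.5]])))
            if best is None or r.fun<best.fun: best=r
    return best.x/[1e3,1e3,20],best.fun
def rect(lx,ly,z,cx=0,cy=0):
    p=[(cx+a*lx/2,cy+b*ly/2,z) for a,b in((-1,-1),(1,-1),(1,1),(-1,1))];return [(p[i],p[(i+1)%4]) for i in range(4)]
E
python3 - <<'E'
from fit import *
G={n:grad(cv2.imread(f"pics/{n}0.png")) for n in("top","side")}
o=rect(.112,.15,.032);p=rect(.06,.1,.032)
for nm,s in(("outer",o),("pocket",p),("both",o+p)):
    for gs in({"top":G["top"]},{"side":G["side"]},G):
        v,f=fit(gs,s,(.496,-.345,.1));print(nm,list(gs),v.round(4),round(f,1))
E
```

```text
outer ['top'] [ 0.4939 -0.339   0.1134] -110.5
outer ['side'] [ 0.4974 -0.347   0.1138] -93.2
outer ['top', 'side'] [ 0.4964 -0.3468  0.1177] -189.5
pocket ['top'] [ 0.4962 -0.3457  0.1188] -67.9
pocket ['side'] [ 0.4937 -0.3477  0.1052] -51.1
pocket ['top', 'side'] [ 0.4939 -0.3469  0.1116] -114.3
both ['top'] [ 0.4953 -0.3462  0.1188] -84.8
both ['side'] [ 0.497  -0.3471  0.1183] -66.6
both ['top', 'side'] [ 0.4959 -0.3468  0.1179] -148.7
```

```bash
cat > endfit.py <<'E'
from fit import *
from plant import env
o=env.get_obs();x,y,z=o["tool_pos"];yaw=o["tool_rot"][2]-np.pi/2
im=env.capture("side")["img"][:,:,::-1].copy();cv2.imwrite("pics/end_raw.png",im);g=grad(im)
T=np.linspace(.05,.95,40)[:,None]
def score(d,zt):
    e=-.048+d;c=[(-.028,e,zt),(.028,e,zt),(.028,e,zt-.027),(-.028,e,zt-.027)]
    S=np.vstack([np.array(c[i])*(1-T)+np.array(c[(i+1)%4])*T for i in range(4)])
    P=S@R.from_euler("z",yaw).as_matrix().T+[x,y,0]
    return map_coordinates(g,proj("side",P)[:,::-1].T,order=1).mean()
r=[(score(d/1e3,z+h/1e3),d,h) for d in np.arange(-8,8.1,.5) for h in np.arange(6,18,1)]
print(x,y,z,yaw);print([tuple(np.round(k,1)) for k in sorted(r)[::-1][:8]])
E
python3 endfit.py
```

```text
0.4984489705859036 -0.34335255395923575 0.12325262778927257 0.10979407198984403
[(np.float64(52.9), np.float64(6.5), np.float64(17.0)), (np.float64(52.9), np.float64(7.0), np.float64(17.0)), (np.float64(52.5), np.float64(7.0), np.float64(16.0)), (np.float64(52.4), np.float64(6.0), np.float64(17.0)), (np.float64(52.4), np.float64(7.5), np.float64(16.0)), (np.float64(52.3), np.float64(4.5), np.float64(12.0)), (np.float64(52.2), np.float64(6.5), np.float64(16.0)), (np.float64(52.2), np.float64(4.5), np.float64(13.0))]
```

Run:
```python
from fit import *
im=cv2.imread("pics/end_raw.png");x,y,z,yaw=.4984,-.3433,.1232,.11
off=np.array([385,300]);s=8
c=cv2.resize(im[300:375,385:485],(800,600),interpolation=cv2.INTER_CUBIC);c=np.clip(c*1.6,0,255).astype(np.uint8)
for d,col in((0,(255,255,0)),(.0045,(0,255,0))):
    P,E=box(.056,.096,z-.015,z+.012,0,d);wire(c,"side",P,x,y,yaw,E,col,off,s)
cv2.imwrite("pics/f.png",c)
```

```text
(no output)
```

View pics/f.png

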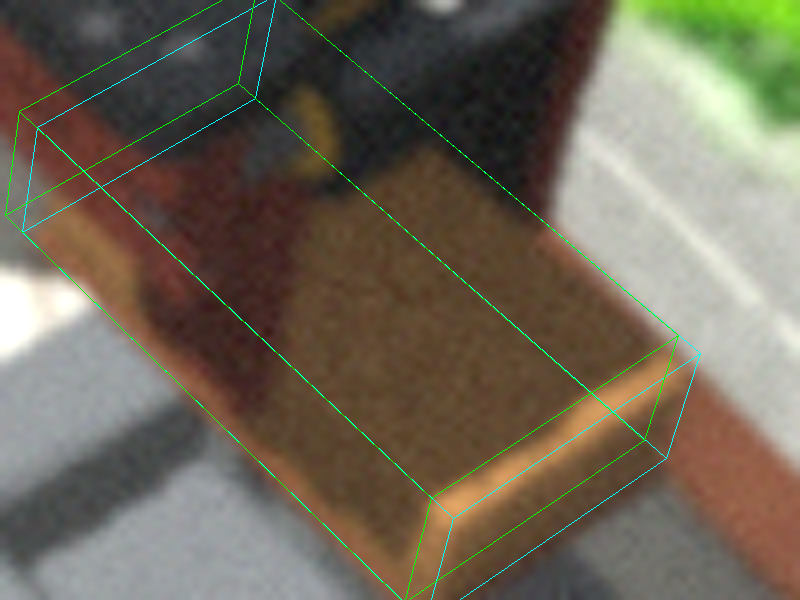

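Run:
```python
from h import *; from plant import env
o=env.get_obs();print(o["tool_pos"],o["tool_rot"])
inc(o,[.4962,-.3487,.054],down(1.688))
```

```text
[ 0.49841441 -0.34346426  0.12316533] [-3.14144404  0.00352848  1.68046122]
INC -0.0 0.002 -0.005 -0.0094 -0.0055 0.1384  rows>= 1.4
```

Request:
drive_tool(
  increments="0 0.002 -0.005 -0.01 -0.0055 0.06 50; 0 0.002 -0.005 -0.01 -0.0055 0.11 50; 0 0.002 -0.005 -0.01 -0.0055 0.138 50; 0 0.002 -0.005 -0.01 -0.0055 0.138 50; 0 0.002 -0.005 -0.01 -0.0055 0.138 50; 0 0.002 -0.005 -0.01 -0.0055 0.138 50; 0 0.002 -0.005 -0.01 -0.0055 0.138 50",
)

```text
t: 12.05
tool_pos: [0.4964, -0.3502, 0.0548]
tool_rot: [3.141, 0.001, 1.687]
wrist_force: [-0.1, 0.2, -1.3]
opening: 0.0547
finger_force: 19.9
```

Request:
drive_tool(
  increments="0 0 0 0 0 0.005 50; 0 0 0 0 0 0.01 50; 0 0 0 0 0 0.015 50; 0 0 0 0 0 0.015 50",
)

```text
t: 12.45
tool_pos: [0.4956, -0.3496, 0.0457]
tool_rot: [-3.14, -0.001, 1.687]
wrist_force: [-0.6, 0.9, 1.7]
opening: 0.0551
finger_force: 20.0
```

Request:
drive_tool(
  increments="0 0 0 0 0 0.004 50; 0 0 0 0 0 0.007 50; 0 0 0 0 0 0.007 50",
)

```text
t: 12.75
tool_pos: [0.4958, -0.3493, 0.0421]
tool_rot: [-3.14, -0.001, 1.687]
wrist_force: [-0.4, 2.9, 4.0]
opening: 0.055
finger_force: 20.0
```

Request:
drive_tool(
  increments="0 0 0 0.003 0 0 50; 0 0 0 0.003 0 0 50; 0 0 0 0.003 0 0 50",
)

```text
t: 13.05
tool_pos: [0.4957, -0.3486, 0.0422]
tool_rot: [-3.141, 0.0, 1.687]
wrist_force: [1.0, -0.9, 1.9]
opening: 0.055
finger_force: 20.0
```

Request:
drive_tool(
  increments="0 0 0 0 0 0.003 50; 0 0 0 0 0 0.006 50; 0 0 0 0 0 0.006 50",
)

```text
t: 13.35
tool_pos: [0.4959, -0.3482, 0.04]
tool_rot: [-3.141, -0.0, 1.687]
wrist_force: [-0.6, 1.7, 6.2]
opening: 0.0545
finger_force: 20.0
```

Request:
drive_tool(
  increments="0 0 0 0 0 -0.004 50; 0 0 0 0 0 -0.004 60; 0 0 0 0 0 -0.004 70; 0 0 0 0 0 -0.004 75; 0 0 0 0 0 -0.05 75; 0 0 0 0 0 -0.15 75; 0 0 0 0 0 -0.2 20; 0 0 0 0 0 -0.2 0",
)

```text
t: 14.15
tool_pos: [0.4971, -0.3496, 0.1446]
tool_rot: [3.137, 0.005, 1.687]
wrist_force: [0.6, -0.0, 1.0]
opening: 0.0626
finger_force: 0.0
```

Request:
drive_tool(
  increments="0 0 0 0 0 0 0; 0 0 0 0 0 0 0; 0 0 0 0 0 0 0; 0 0 0 0 0 0 0; 0 0 0 0 0 0 0; 0 0 0 0 0 0 0",
)

```text
t: 14.75
tool_pos: [0.4955, -0.3481, 0.1386]
tool_rot: [-3.14, -0.001, 1.687]
wrist_force: [-1.0, -0.2, 1.0]
opening: 0.0141
finger_force: 0.0
```

Run:
```python
from fit import *; from plant import env
o=env.get_obs();print(o["tool_pos"],o["opening"],o["wrist_force"])
inc(o,[.496,-.3467,.065],down(1.688))
G={}
for n in("side","top"):
    im=env.capture(n)["img"][:,:,::-1].copy();cv2.imwrite(f"pics/g_{n}.png",im);G[n]=grad(im)
for z in(.05,.059):
  for gs in({"side":G["side"]},):
    print(z,fit(gs,rect(.056,.096,z),(.496,-.3467,.117)))
```

```text
[ 0.49549722 -0.34813536  0.1386332 ] 0.014136851252010679 [-1.04620249 -0.17513753  1.04477719]
INC -0.001 -0.001 -0.001 0.0025 0.0016 0.1473  rows>= 1.5
0.05 (array([ 0.49595386, -0.34345448,  0.15459139]), np.float64(-38.94511795043945))
0.059 (array([ 0.50738668, -0.34608838,  0.04614378]), np.float64(-48.346435546875))
```

Request:
drive_tool(
  increments="0 0 0 0.0025 0.0015 0.05 0; 0 0 0 0.0025 0.0015 0.1 0; 0 0 0 0.0025 0.0015 0.13 0; 0 0 0 0.0025 0.0015 0.15 0; 0 0 0 0.0025 0.0015 0.156 0; 0 0 0 0.0025 0.0015 0.162 0; 0 0 0 0.0025 0.0015 0.162 0",
)

```text
t: 15.55
tool_pos: [0.4964, -0.3471, 0.0587]
tool_rot: [-3.141, -0.0, 1.687]
wrist_force: [0.5, 0.2, 0.1]
opening: 0.0007
finger_force: 0.0
```

Request:
drive_tool(
  increments="0 0 0 0 0 0.003 0; 0 0 0 0 0 0.006 0; 0 0 0 0 0 0.009 0; 0 0 0 0 0 0.009 0",
)

```text
t: 15.95
tool_pos: [0.496, -0.3468, 0.0534]
tool_rot: [-3.14, -0.001, 1.687]
wrist_force: [0.6, -0.5, -0.1]
opening: 0.0005
finger_force: 0.0
```

Request:
drive_tool(
  increments="0 0 0 0 0 0.003 0; 0 0 0 0 0 0.006 0; 0 0 0 0 0 0.008 0; 0 0 0 0 0 0.008 0",
)

```text
t: 16.35
tool_pos: [0.4965, -0.3464, 0.051]
tool_rot: [-3.141, -0.001, 1.687]
wrist_force: [-1.3, 3.5, 6.4]
opening: 0.0005
finger_force: 3.5
```

Request:
drive_tool(
  increments="0 0 0 0 0 0.003 0; 0 0 0 0 0 0.006 0; 0 0 0 0 0 0.006 0",
)

```text
t: 16.65
tool_pos: [0.4963, -0.3457, 0.0471]
tool_rot: [-3.141, -0.003, 1.688]
wrist_force: [-0.4, 6.1, 5.2]
opening: 0.0001
finger_force: 3.0
```

Request:
drive_tool(
  increments="0 0 0 0 0 -0.05 0; 0 0 0 0 0 -0.12 0; 0 0 0 0.1 0 -0.2 0; 0 0 0 0.2 0 -0.24 0; 0 0 0 0.3 0 -0.24 0; 0 0 0 0.3 0 -0.24 0; 0 0 0 0.3 0 -0.24 0",
)

```text
t: 17.35
tool_pos: [0.4791, -0.1966, 0.1673]
tool_rot: [-3.141, 0.0, 1.69]
wrist_force: [0.4, -1.0, 0.1]
opening: 0.0006
finger_force: 0.0
```

Run:
```python
from snap import *
for n in("side","top"): cv2.imwrite(f"pics/k_{n}.png",env.capture(n)["img"][:,:,::-1])
s=cv2.imread("pics/k_side.png")[310:430,350:490]
c=cv2.resize(s,(700,600),interpolation=cv2.INTER_CUBIC);c=np.clip(c*1.3,0,255).astype(np.uint8)
cv2.imwrite("pics/k.png",c)
```

```text
(no output)
```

View pics/k.png

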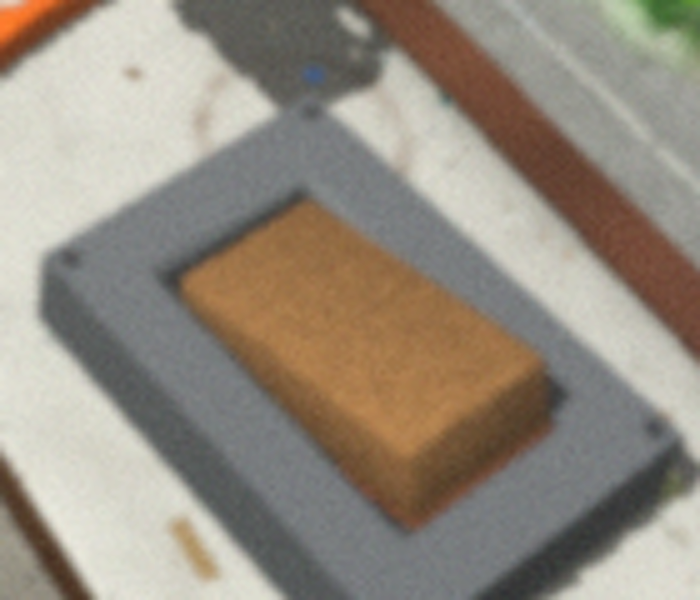

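Run:
```python
from h import *; from plant import env
o=env.get_obs();print(o["tool_pos"],o["tool_rot"])
inc(o,[.505,-.423,.10],down(1.688));inc(o,[.505,-.423,.038],down(1.688))
```

```text
[ 0.47881756 -0.19861804  0.16608275] [-3.13942456e+00 -2.12260394e-04  1.68717238e+00]
INC -0.001 -0.0 -0.001 -0.4518 0.0002 0.1321  rows>= 4.7
INC -0.001 -0.0 -0.001 -0.4519 0.0005 0.2561  rows>= 5.2
```

Request:
drive_tool(
  increments="0 0 0 -0.452 0 0.132 0; 0 0 0 -0.452 0 0.132 0; 0 0 0 -0.452 0 0.132 0; 0 0 0 -0.452 0 0.132 0; 0 0 0 -0.452 0 0.132 0; 0 0 0 -0.452 0 0.132 0; 0 0 0 -0.452 0 0.2 0; 0 0 0 -0.452 0 0.24 0",
)

```text
t: 18.25
tool_pos: [0.5036, -0.4231, 0.0437]
tool_rot: [-3.138, -0.003, 1.685]
wrist_force: [-0.5, 0.8, -0.1]
opening: 0.0007
finger_force: 0.0
```

Request:
drive_tool(
  increments="0 0 0 0 0 0.008 0; 0 0 0 0 0 0.016 0; 0 0 0 0 0 0.016 0",
)

```text
t: 18.55
tool_pos: [0.505, -0.4226, 0.0391]
tool_rot: [-3.141, -0.0, 1.687]
wrist_force: [1.0, -0.3, 0.1]
opening: 0.0006
finger_force: 0.0
```

Request:
drive_tool(
  increments="0 0 0 0.008 0 0 0; 0 0 0 0.014 0 0 0; 0 0 0 0.02 0 0 0; 0 0 0 0.024 0 0 0; 0 0 0 0.024 0 0 0",
)

```text
t: 19.05
tool_pos: [0.5036, -0.41, 0.0388]
tool_rot: [-3.14, -0.001, 1.687]
wrist_force: [-0.2, 0.4, 0.1]
opening: 0.0005
finger_force: 0.0
```

Request:
drive_tool(
  increments="0 0 0 0.003 0 0 0; 0 0 0 0.006 0 0 0; 0 0 0 0.006 0 0 0",
)

```text
t: 19.35
tool_pos: [0.5032, -0.408, 0.0388]
tool_rot: [-3.141, 0.001, 1.687]
wrist_force: [0.2, -2.1, -0.8]
opening: 0.0008
finger_force: 1.3
```

Request:
drive_tool(
  increments="0 0 0 0.003 0 0 0; 0 0 0 0.005 0 0 0; 0 0 0 0.005 0 0 0",
)

```text
t: 19.65
tool_pos: [0.5029, -0.4052, 0.0388]
tool_rot: [-3.14, -0.0, 1.687]
wrist_force: [0.3, -3.3, 1.8]
opening: 0.0003
finger_force: 1.8
```

Request:
drive_tool(
  increments="0 0 0 0.002 0 0 0; 0 0 0 0.004 0 0 0; 0 0 0 0.004 0 0 0",
)

```text
t: 19.95
tool_pos: [0.5028, -0.4044, 0.039]
tool_rot: [-3.141, 0.002, 1.686]
wrist_force: [2.2, -8.0, -0.2]
opening: 0.0005
finger_force: 3.8
```

Request:
drive_tool(
  increments="0 0 0 -0.006 0 0 0; 0 0 0 -0.008 0 -0.04 0; 0 0 0 -0.008 0 -0.07 0; 0 0 0 -0.008 0 -0.07 0; 0 0 0 0.05 0 -0.07 0; 0 0 0 0.05 0 -0.06 0; 0 0 0 0.05 0 -0.05 0; 0 0 0 0.05 0 -0.05 0",
)

```text
t: 20.75
tool_pos: [0.4992, -0.378, 0.0618]
tool_rot: [-3.138, -0.002, 1.687]
wrist_force: [0.9, -0.4, 0.4]
opening: 0.0004
finger_force: 0.0
```

Request:
drive_tool(
  increments="0 0 0 0 0 0.004 0; 0 0 0 0 0 0.008 0; 0 0 0 0 0 0.012 0; 0 0 0 0 0 0.012 0",
)

```text
t: 21.15
tool_pos: [0.4996, -0.3783, 0.0571]
tool_rot: [-3.14, -0.001, 1.687]
wrist_force: [0.3, 0.4, 0.7]
opening: 0.0002
finger_force: 0.0
```

Request:
drive_tool(
  increments="0 0 0 0 0 0.004 0; 0 0 0 0 0 0.008 0; 0 0 0 0 0 0.012 0; 0 0 0 0 0 0.012 0",
)

```text
t: 21.55
tool_pos: [0.4996, -0.378, 0.0511]
tool_rot: [-3.14, -0.001, 1.687]
wrist_force: [0.3, 0.4, -0.1]
opening: 0.0005
finger_force: 0.1
```

Request:
drive_tool(
  increments="0 0 0 0 0 0.003 0; 0 0 0 0 0 0.006 0; 0 0 0 0 0 0.006 0",
)

```text
t: 21.85
tool_pos: [0.4996, -0.3781, 0.0483]
tool_rot: [-3.14, -0.001, 1.687]
wrist_force: [-0.7, -0.7, -0.1]
opening: 0.0005
finger_force: 0.2
```

Request:
drive_tool(
  increments="0 0 0 0 0 0.003 0; 0 0 0 0 0 0.006 0; 0 0 0 0 0 0.006 0",
)

```text
t: 22.15
tool_pos: [0.4996, -0.3781, 0.0453]
tool_rot: [-3.14, -0.001, 1.687]
wrist_force: [-0.3, -0.3, 0.6]
opening: 0.0005
finger_force: 0.3
```

Request:
drive_tool(
  increments="0 0 0 0 0 0.003 0; 0 0 0 0 0 0.006 0; 0 0 0 0 0 0.006 0",
)

```text
t: 22.45
tool_pos: [0.4996, -0.378, 0.0421]
tool_rot: [-3.14, -0.001, 1.687]
wrist_force: [0.4, -0.4, 0.7]
opening: 0.0003
finger_force: 0.3
```

Request:
drive_tool(
  increments="0 0 0 0 0 0.003 0; 0 0 0 0 0 0.006 0; 0 0 0 0 0 0.006 0",
)

```text
t: 22.75
tool_pos: [0.4996, -0.378, 0.0392]
tool_rot: [-3.14, -0.001, 1.687]
wrist_force: [-0.5, -0.4, 0.4]
opening: 0.0003
finger_force: 0.2
```

Request:
drive_tool(
  increments="0 0 0 0 0 -0.05 0; 0 0 0 0 0 -0.12 0; 0 0 0 0.15 0 -0.2 0; 0 0 0 0.25 0 -0.24 0; 0 0 0 0.36 0 -0.26 0; 0 0 0 0.36 0 -0.26 0; 0 0 0 0.36 0 -0.26 0",
)

```text
t: 23.45
tool_pos: [0.4796, -0.1955, 0.1725]
tool_rot: [3.139, -0.0, 1.692]
wrist_force: [-0.2, -0.1, 0.5]
opening: 0.0004
finger_force: 0.0
```

```bash
cat > chk.py <<'E'
from h import *; from plant import env; import sys
from scipy.optimize import differential_evolution
im=env.capture("side")["img"][:,:,::-1].copy();cv2.imwrite(f"pics/{sys.argv[1]}.png",im)
b=cv2.GaussianBlur(im.astype(np.float32),(0,0),.7)
m=((b[:,:,2]>1.35*b[:,:,0])*255).astype(np.uint8);m[:305]=0;m[430:]=0;m[:,:350]=0;m[:,490:]=0
n,l,st,ce=cv2.connectedComponentsWithStats(m);k=1+st[1:,4].argmax();m=(l==k)
print("area",st[k],ce[k].round(1))
c=max(cv2.findContours(m.astype(np.uint8),cv2.RETR_EXTERNAL,cv2.CHAIN_APPROX_NONE)[0],key=cv2.contourArea)
h=cv2.convexHull(c);print(cv2.approxPolyDP(h,1.5,True)[:,0].tolist())
# corner backprojection of the brown outline at heights
T=m[::6,::3]
ys,xs=np.where(m);
for y in range(ys.min(),ys.max()+1,3):
    r="";
    for x in range(xs.min()-2,xs.max()+3,2):
        p=im[y,x].astype(int); r+=("." if not m[y,x] else ("%x"%min(15,p[2]//12)))
    print(y,r)
E
python3 chk.py l1
```

```text
area [ 385  348   73   68 2446] [421.  380.7]
[[410, 348], [457, 390], [454, 397], [430, 415], [385, 368], [385, 364]]
348 ..............8........................
351 ...........799998......................
354 .........9aa99a9a9.....................
357 ......79aaaaaaa9aa99...................
360 ....9aaaaaaa9aa9a99998.................
363 ..9bbaaaaaabaaaaaaaa999................
366 .6aaaaabaabaaaaaaaaaaa999..............
369 ..79bbbbbaaaaabaaaaaaaa999.............
372 ...789bbbbabbaaaaaaa9a9a9aa9...........
375 ....789aabbbabbbaaba9aaaaa99a9.........
378 ......789bbbbaabaaaaabaaaa99aa9........
381 .......789abbbbbbaabaaaa9aaa9aaa9......
384 .........79abbbbbabbbabbaaaaa9aaaa9....
387 ..........789abbbbbbbbbbaaaaaa9aaaa9...
390 ...........7889bbbbbbbaabbabaaa99aaa96.
393 .............789abbbbabbbabaaaaaaa986..
396 ..............779abbbbbbbabbbaba98655..
399 ................789acbbbbbbbbba8655....
402 .................788acbbbbbba8655......
405 ...................789bbbba8655........
408 ....................789aa8655..........
411 .....................778765............
414 .......................66..............
```

```bash
cat > pose.py <<'E'
from h import *
from scipy.optimize import least_squares
def pose(uv):
    C=np.array([[-.028,-.048,0],[.028,-.048,0],[.028,.048,0],[-.028,.048,0]])
    def P(v):return C@R.from_euler("ZXY",[v[3],v[4],v[5]]).as_matrix().T+v[:3]
    f=lambda v:np.r_[(proj("side",P(v))-uv).ravel(),v[5]*100, (v[3]-.117)*50]
    r=least_squares(f,[.496,-.3467,.05,.117,0,0],x_scale=[.01,.01,.01,.1,.1,.1]);v=r.x
    print("xyz",v[:3].round(4),"yaw,pitch,roll",v[3:].round(3),"end z -y,+y",P(v)[[0,1,2,3],2].round(4),"rms",np.sqrt(np.mean(r.fun**2)).round(2))
if __name__=="__main__":
    # order: near-left(-x,-y), right(+x,-y), far(+x,+y), left(-x,+y)
    pose(np.array([[432,401],[459,382],[411,349.5],[386,366.5]]))
    pose(np.array([[431,407],[458,389.5],[410.5,348],[385.5,365]]))
E
python3 pose.py
```

```text
xyz [ 0.5125 -0.334   0.0159] yaw,pitch,roll [ 0.125 -0.259  0.001] end z -y,+y [0.0282 0.0282 0.0035 0.0036] rms 0.34
xyz [ 0.5125 -0.334   0.0095] yaw,pitch,roll [ 0.12  -0.082  0.002] end z -y,+y [0.0135 0.0134 0.0055 0.0056] rms 0.61
```

```bash
sed -i 's/v\[5\]\*100, /v[5]*100,(v[0]-.4965)*1000,(v[1]+.3465)*500, /' pose.py; python3 pose.py
```

```text
xyz [ 0.497  -0.3471  0.0428] yaw,pitch,roll [ 0.111 -0.302  0.002] end z -y,+y [0.0572 0.0571 0.0285 0.0286] rms 0.79
xyz [ 0.4971 -0.3469  0.0366] yaw,pitch,roll [ 0.105 -0.136  0.004] end z -y,+y [0.0432 0.043  0.03   0.0302] rms 0.96
```

Run:
```python
from h import *; from plant import env
o=env.get_obs()
inc(o,[.4974,-.3586,.052],down(1.688))
```

```text
INC 0.001 0.0 0.002 -0.324 -0.003 0.2385  rows>= 4.0
```

Request:
drive_tool(
  increments="0 0 0 -0.324 -0.003 0.1 0; 0 0 0 -0.324 -0.003 0.1 0; 0 0 0 -0.324 -0.003 0.1 0; 0 0 0 -0.324 -0.003 0.1 0; 0 0 0 -0.324 -0.003 0.18 0; 0 0 0 -0.324 -0.003 0.22 0; 0 0 0 -0.324 -0.003 0.24 0; 0 0 0 -0.324 -0.003 0.24 0",
)

```text
t: 24.3
tool_pos: [0.4948, -0.3603, 0.0468]
tool_rot: [-3.137, -0.004, 1.686]
wrist_force: [-0.5, -0.5, 0.5]
opening: 0.0004
finger_force: 0.0
```

Request:
drive_tool(
  increments="0 0 0 0 0 0.004 0; 0 0 0 0 0 0.008 0; 0 0 0 0 0 0.012 0; 0 0 0 0 0 0.016 0; 0 0 0 0 0 0.02 0; 0 0 0 0 0 0.02 0",
)

```text
t: 24.9
tool_pos: [0.496, -0.3602, 0.0393]
tool_rot: [-3.14, -0.001, 1.687]
wrist_force: [-0.1, -0.5, 0.5]
opening: 0.0005
finger_force: 0.0
```

Request:
drive_tool(
  increments="0 0 0 0 0 0.003 0; 0 0 0 0 0 0.006 0; 0 0 0 0 0 0.006 0",
)

```text
t: 25.2
tool_pos: [0.4962, -0.3606, 0.0366]
tool_rot: [-3.14, -0.0, 1.687]
wrist_force: [0.6, 0.0, -0.2]
opening: 0.0005
finger_force: 0.2
```

Request:
drive_tool(
  increments="0 0 0 0 0 0.002 0; 0 0 0 0 0 0.004 0; 0 0 0 0 0 0.004 0",
)

```text
t: 25.5
tool_pos: [0.4961, -0.3606, 0.0346]
tool_rot: [-3.14, -0.001, 1.687]
wrist_force: [0.5, -0.7, 0.6]
opening: 0.0006
finger_force: 0.6
```

Request:
drive_tool(
  increments="0 0 0 0 0 0.002 0; 0 0 0 0 0 0.004 0; 0 0 0 0 0 0.004 0",
)

```text
t: 25.8
tool_pos: [0.4961, -0.3603, 0.0324]
tool_rot: [-3.14, -0.001, 1.687]
wrist_force: [0.4, -0.3, 2.6]
opening: 0.0005
finger_force: 0.8
```

Request:
drive_tool(
  increments="0 0 0 0 0 0.002 0; 0 0 0 0 0 0.004 0; 0 0 0 0 0 0.004 0",
)

```text
t: 26.1
tool_pos: [0.4962, -0.3603, 0.0323]
tool_rot: [-3.141, -0.001, 1.687]
wrist_force: [-3.5, 2.1, 9.6]
opening: 0.0004
finger_force: 5.0
```

Request:
drive_tool(
  increments="0 0 0 0 0 0.003 0; 0 0 0 0 0 0.005 0; 0 0 0 0 0 0.005 0",
)

```text
t: 26.4
tool_pos: [0.4962, -0.3604, 0.0322]
tool_rot: [-3.141, 0.0, 1.687]
wrist_force: [-7.5, 5.2, 20.2]
opening: 0.0007
finger_force: 10.1
```

Request:
drive_tool(
  increments="0 0 0 0 0 -0.03 0; 0 0 0 0.09 0 -0.03 0; 0 0 0 0.09 0 -0.03 0; 0 0 0 0.09 0 -0.012 0; 0 0 0 0.09 0 -0.006 0; 0 0 0 0.09 0 -0.002 0; 0 0 0 0.09 0 0.001 0; 0 0 0 0.09 0 0.001 0",
)

```text
t: 27.2
tool_pos: [0.4912, -0.3158, 0.0322]
tool_rot: [-3.141, -0.001, 1.687]
wrist_force: [-9.7, 10.4, 25.9]
opening: -0.0
finger_force: 13.2
```

Request:
drive_tool(
  increments="0 0 0 0 0 -0.03 0; 0 0 0 -0.13 0 -0.03 0; 0 0 0 -0.13 0 -0.03 0; 0 0 0 -0.13 0 -0.012 0; 0 0 0 -0.13 0 -0.004 0; 0 0 0 -0.13 0 -0.002 0; 0 0 0 -0.13 0 0 0; 0 0 0 -0.13 0 0 0",
)

```text
t: 28.0
tool_pos: [0.4985, -0.3828, 0.0322]
tool_rot: [-3.142, 0.006, 1.686]
wrist_force: [-7.6, -3.0, 20.4]
opening: 0.0005
finger_force: 10.2
```

Request:
drive_tool(
  increments="0 0 0 0 0 -0.05 0; 0 0 0 0 0 -0.12 0; 0 0 0 0.15 0 -0.2 0; 0 0 0 0.25 0 -0.24 0; 0 0 0 0.36 0 -0.26 0; 0 0 0 0.36 0 -0.26 0; 0 0 0 0.36 0 -0.26 0; 0 0 0 0.36 0 -0.26 0",
)

```text
t: 28.8
tool_pos: [0.4777, -0.2004, 0.1571]
tool_rot: [-3.14, -0.001, 1.689]
wrist_force: [0.1, -0.4, 0.0]
opening: 0.0003
finger_force: 0.0
```

```bash
python3 chk.py z1
python3 - <<'E'
from h import *
a=cv2.imread("pics/side0.png");b=cv2.imread("pics/z1.png")
for n,p in dict(blue=(.587,.1715,.03),white=(.4697,.1705,.03),ochre=(.575,-.176,.03),clamp=(.5,-.17,.01)).items():
    u,v=proj("side",p)[0].astype(int);t=a[v-14:v+14,u-14:u+14];w=b[v-24:v+24,u-24:u+24]
    r=cv2.matchTemplate(w,t,cv2.TM_CCOEFF_NORMED);_,m,_,l=cv2.minMaxLoc(r);print(n,round(m,2),l,"(10,10)=unmoved")
E
```

```text
area [ 385  349   72   66 2333] [420.4 381.3]
[[410, 349], [456, 393], [453, 398], [431, 414], [428, 414], [385, 368], [388, 362]]
349 ..............7.......................
352 ...........79a99......................
355 ........68aa99aaa8....................
358 ......69abaaaaaa9997..................
361 ....8abaaaaa9aa9aa998.................
364 ..9bbabbaaaaaaa9a999998...............
367 .8abbabbbbaaaaaa9aaaa998..............
370 ..8abbbbabbbaabaaaaa9aa998............
373 ...79abbbbaabaaaaaa9aaa99a9...........
376 .....8aabbbbbbaaabaaa9aaaa998.........
379 ......79bbbbabbbaaaaaaa9aa99a97.......
382 ........8abbbbaaaaaaaaaa9a9aaa98......
385 .........89bbbbbbbbbaaaaaaaa9aaa97....
388 ..........79abbbbabbbbbaaaaaaaaaaa8...
391 ............8abbbabbabaaaaaaaaaaa9997.
394 .............79abbbbabbbbaaaaaaaaaa96.
397 ...............8abbbbaabbabaaaaaba76..
400 ................79bbcbbbabbbbaa975....
403 ..................8abbbbbbbba976......
406 ...................79bbbbbba75........
409 ....................79bbba86..........
412 ......................8986............
blue 0.74 (7, 7) (10,10)=unmoved
white 0.59 (10, 10) (10,10)=unmoved
ochre 0.47 (8, 10) (10,10)=unmoved
clamp 0.61 (10, 10) (10,10)=unmoved
```

```bash
python3 -c "
from plant import env
print(env.finish_job())"
```

```text
the job is handed in; nothing more can be done
None
```

The sanding block is home in the tray pocket, abrasive face down, and the job was handed in at about 29 s. It first caught on the tray rim at one end; I pushed it in from that end and pressed it down, and the top then measured level at 32.2 mm at three points against the 32 mm rim. Nothing was moved near the paint pots or clamp, but my final image check on them was only conclusive for the white pot and clamp because of shadows.

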